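Third hand for a pump cover

ROBOT

A 7-joint arm with a two-finger parallel gripper is mounted at the origin on a cart in front of the work surface, level with it; the furniture and walls round the work are solid. World frame = base frame: x ahead of the robot, y to its left, z up, the work surface at z = 0. Lengths are in m, angles in rad, forces in N, time in s.
With the tool pointing down it reaches from about 0.425 to 0.8 m from the base axis. Payload 8.3 kg.
Tool frame: the origin (TCP) lies at the very end of the fingers, on their centre line; the grasp point (between the pads) lies arm.hold_point_z behind it (arm.hold_point_z is the distance from the TCP to the grasp point, in m); z points along the fingers, y is the direction in which the jaws open and shut (so a half turn about z gives the same grasp; the last joint's range is limited). The gripper opens to 85 mm and grips with 20 to 120 N. Pads are 22 mm wide; open, the fingers measure 114 mm over their backs; the gripper's body (76 mm by 85 mm) begins 54 mm behind the grasp point. The pads swing forward as they close: fully open they stand 13 mm farther back than shut.
Start: joints at [-1.25, 0.383, 0.016, 1.37, -0.006, 1.388, -0.046], TCP at [0.234, 0.58, 0.231] pointing down, gripper open.
Joint ranges: [-2.95, 2.95], [-0.25, 2.06], [-1.52, 1.56], [0.18, 2.33], [-1.44, 4.58], [0.02, 2.06], [-3.01, 3.01]. Speed limits (rad/s): [2.39, 2.39, 3.01, 3.01, 3.14, 3.14, 3.14].

INTERFACE

Orientations are given as a rotation vector (axis times angle).
In Python, from rig import arm gives the robot as it stands.
- The arm moves only by the shell command python3 -m creep 'ROWS'. ROWS is JSON, a list of rows, each an object of numbers: "jaw": the closure in counts, from 0 (fully open) to 255 (shut); "x", "y", "z": the shift along the world's x, y, z in m; "wx", "wy", "wz": the turn, a rotation vector about the world's x, y, z in rad. In form: [{"jaw": .., "x": .., "y": .., "z": .., "wx": .., "wy": .., "wz": ..}, ...]. A call has exactly 8 rows; each row shifts and turns the commanded pose from where the row before left it; what a row does not reach is not made up. A row lasts 1/12 s, in which the tool goes at most 41.7 mm and 7.16 degrees, less where a joint would pass 70% of its speed; a pose out of reach is approached as far as the arm can. A call is refused whole if a number of a shift passes 0.0417 or a number of a turn 0.125, either way. A call with a gripper value outside its range is refused whole. The fingers move at their own pace and stop on an object; the grip force is fixed at half the most. Time passes only in rows, so rows that do not move let the fingers close, or fill a call up. It gives the time, the measured TCP pose, the force and the opening at its end, in the units of the state.
- arm.get_state(): the state, without advancing time (a new reading comes with each control period).
- arm.read_camera(name): name is "scene" or "top" or "wrist"; returns the picture (400x640x3 uint8, red, green, blue); there is no depth.
- arm.camera_params(name): a dict with "fx", "fy", "cx", "cy" (pixels), "k1" (the pictures are not rectified: a ray, as slopes to the right and down, at radius r is drawn at 1 + k1 r^2 times it, then the intrinsics apply), "world_from_camera" (4x4, takes a point from camera to world coordinates). Camera axes: x right, y down, z forward; pixel columns grow to the right and rows downward; lengths in m; the calibration is good to about 2 mm. A picture is of the moment at which its call begins: read the wrist's pose just before it. camera_params takes no time and is no camera call; for the wrist camera it gives the pose at the moment of the call.
- arm.close_job(): hands the job in, once; it reports no verdict.
The state is a dict: "time": time; "joints": joint angles; "qd": joint speeds; "joint_torque": joint torques, N m; "ee_pos": TCP position; "eef_rot": TCP orientation; "wrist_force": force on the tool from outside, world axes, zero at the start; "ft_torque": the same for the moment, N m; "width": opening from 0.0 (shut) to 1.0 (fully open).
Only numpy, scipy, OpenCV 4.12 (cv2) and the standard library are available. Lean on these libraries where they do the work, as an engineer would, in place of code of your own. Each camera call takes 0.05 s, during which the arm holds its last target. There are 200 camera calls.

TASK

Set the blue cover onto the open pump housing on the spring gauge stand, seated level on the rim with its two screw ears over the housing's ears, then press it down so that the stand's red pointer stands steadily in the green mark, and finish while still holding it pressed there, so that I can put in the bolts. Do not drive the stand down to its bottom stop at any time, and leave the tools and bolts lying where they are.

Things in the scene. Friction and masses are not known exactly. Their poses are not given: they have to be found in the camera images.
- seat (a point): Centre of the flat round rim (top face) of the silver pump housing: rim 78 mm across, bore 66 mm across and 35 mm deep, bolted to the stand's platform, a brass port on its +x side. z up; +y and -y point to its two screw ears (holes 53 mm from the centre, ear tops 0.5 mm below the rim). Unpressed, the rim is 100 mm above the table; it sinks with the sprung platform.
- stand: Grey spring gauge stand, fixed to the table, with the 40 mm tall housing on it; origin on the table under the housing's centre, same axes as the housing. Base 120 mm along x, from -68 to +92 mm along y; platform 112 x 112 mm, its top 60 mm above the table. White scale post at y = +76 mm, 75 mm tall, with a green mark on its -x face; the platform's red pointer moves before it.
- platform (a joint): How far the platform is pressed down, m: 0 unpressed, 0.020 on its bottom stop; pointer in the green mark from 0.006 to 0.012. Preloaded spring: it begins to sink at 6 N load on the housing, then takes 0.8 N more per mm (13 N at 9 mm); the cover's own weight (2.6 to 4.2 N, part of that load) does not sink it. The black mark at the post's foot shows the bottom stop.
- cover_grip (a point): Centre of the loose blue cover's black grip bar (14 mm along x, 46 along y, 28 tall; grasp across the 14 mm), half-way up. Flange below it 80 mm across, 6 thick, a screw ear at +y and -y (130 mm overall); its lower face is 20 mm below this point and goes on the rim. This point is 30 mm above the table, or 20 mm above seat when seated. The same after a half turn.
- cover: The same cover, 0.26 to 0.43 kg; under its flange a bevelled steel spigot 60 mm across, 10 mm deep, enters the housing's bore. Origin at the centre of the spigot's underside, 30 mm below cover_grip, same axes, z up.
- brush: Flat paint brush, 200 mm, lying on the table; origin at its centre on the table. Bystander.
- spanner: Long combination spanner, 249 mm; origin at its centre. Bystander.
- driver: Red-handled screwdriver, 202 mm; origin at its centre. Bystander.
- bolt_1: Zinc hex bolt, 64 mm long, one of the two for this cover; origin at its centre. Bystander.
- bolt_2: The other zinc hex bolt, 64 mm long; origin at its centre. Bystander.

How it is judged:
By the outcome, as a careful person would: the job done as asked, in the order asked, and still so for the second after the job is handed in, while the arm keeps its last pose, push and grip.
It also fails if it takes over 48 s, if anything falls off the work surface, if the arm or the gripper's body presses on something with over 40 N, if the wrist force passes 120 N, or if a joint passes its speed limit or range.

## Working session

There is one attempt and no reset: what is moved stays moved. The work goes in short steps, Python scripts to look and compute and a shell command to move; the robot and the scene stay as the last step left them, time stands still between calls to the robot, and variables do not carry over. Pictures are saved under pics/ and viewed, about 8 in all and at most 12, crops included, and the job is handed in when it is done.

```bash
mkdir -p pics; ls
cat > h.py <<'E'
import numpy as np, cv2
from rig import arm
def snap(name,fn,crop=None,scale=1):
    P=arm.camera_params(name); im=arm.read_camera(name)[:,:,::-1].copy()
    cv2.imwrite('pics/raw_'+fn,im)
    if crop: x0,y0,x1,y1=crop; im=im[y0:y1,x0:x1]
    if scale!=1: im=cv2.resize(im,None,fx=scale,fy=scale,interpolation=cv2.INTER_CUBIC)
    cv2.imwrite('pics/'+fn,im); return P
def ray(P,u,v):
    K=np.array([[P['fx'],0,P['cx']],[0,P['fy'],P['cy']],[0,0,1]])
    p=cv2.undistortPoints(np.array([[[u,v]]],float),K,np.array([P['k1'],0,0,0,0.]))[0,0]
    T=np.array(P['world_from_camera']); return T[:3,3],T[:3,:3]@np.array([p[0],p[1],1])
def at_z(P,u,v,z):
    o,d=ray(P,u,v); return o+d*(z-o[2])/d[2]
def proj(P,X):
    T=np.linalg.inv(np.array(P['world_from_camera'])); c=T[:3,:3]@np.array(X)+T[:3,3]
    a,b=c[0]/c[2],c[1]/c[2]; s=1+P['k1']*(a*a+b*b)
    return np.array([P['fx']*a*s+P['cx'],P['fy']*b*s+P['cy']])
E
python3 - <<'E'
from h import *
s=arm.get_state(); print(s, arm.hold_point_z)
for n in('scene','top','wrist'):
    P=arm.camera_params(n); print(n,{k:np.round(v,4).tolist() for k,v in P.items()})
snap('top','top0.png'); snap('scene','scene0.png')
E
```

```text
pics
{'time': 0.0, 'joints': array([-1.24990912,  0.38423664,  0.01635888,  1.37114349, -0.00626986,
        1.38818531, -0.04650407]), 'qd': array([ 5.31560958e-04,  3.87627338e-04, -1.17983946e-03, -1.69282054e-03,
       -8.15811956e-04, -1.07462275e-03,  2.91256516e-05]), 'joint_torque': array([-3.09225406e-04, -6.27598572e+01,  8.44005235e-01, -3.71833956e+01,
        1.64261082e-02,  1.38515770e-02,  6.14882106e-05]), 'ee_pos': array([0.23380546, 0.57908966, 0.23028452]), 'eef_rot': array([-5.98977009e-01, -3.08364663e+00,  2.98098166e-03]), 'wrist_force': array([0.73402364, 0.70683274, 0.46768818]), 'ft_torque': array([ 0.00330173, -0.01665625,  0.023539  ]), 'width': 1.0019123139358774} 0.0187
scene {'fx': 385.744, 'fy': 385.744, 'cx': 318.3371, 'cy': 201.1605, 'k1': -0.032, 'world_from_camera': [[0.8654, -0.3552, 0.3535, 0.229], [-0.5008, -0.5865, 0.6366, -0.6561], [-0.0188, -0.7279, -0.6854, 0.735], [0.0, 0.0, 0.0, 1.0]]}
top {'fx': 470.3487, 'fy': 470.3487, 'cx': 322.1506, 'cy': 205.0183, 'k1': 0.0267, 'world_from_camera': [[-0.0209, -0.991, 0.1321, 0.3934], [-0.9997, 0.0221, 0.0072, -0.0686], [-0.0101, -0.1319, -0.9912, 1.3047], [0.0, 0.0, 0.0, 1.0]]}
wrist {'fx': 328.4095, 'fy': 328.4095, 'cx': 318.6903, 'cy': 197.9144, 'k1': -0.0463, 'world_from_camera': [[0.3743, 0.8937, 0.2476, 0.1711], [0.9273, -0.3602, -0.1016, 0.6039], [-0.0016, 0.2676, -0.9635, 0.3731], [0.0, 0.0, 0.0, 1.0]]}
```

View pics/top0.png

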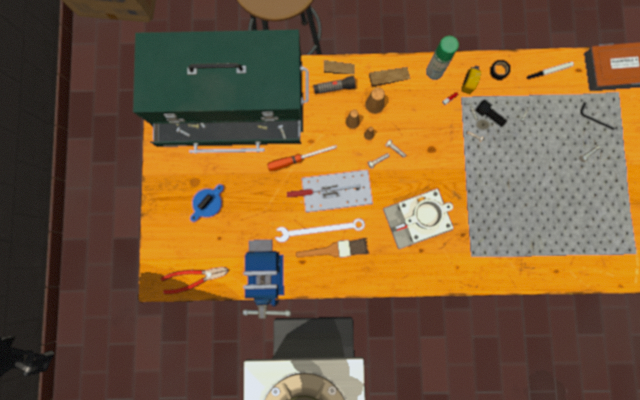

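View pics/scene0.png

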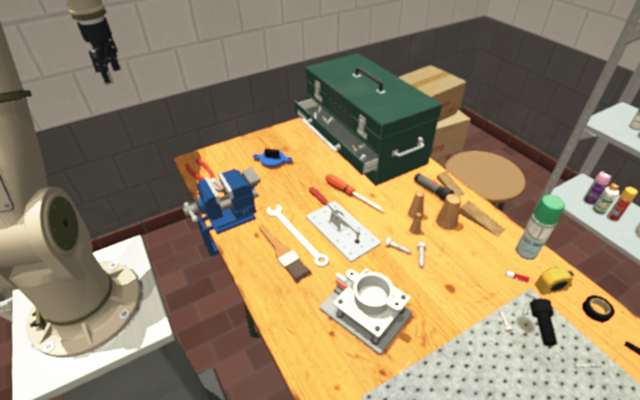

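The top view shows the blue cover at about (207,202) with its ears along the (193,217)-(221,188) diagonal. The housing is at about (428,214), and the vise, pliers and toolbox are near the cover. I'll enlarge both.

Run:
```python
import cv2,numpy as np
im=cv2.imread('pics/raw_top0.png')
a=cv2.resize(im[175:235,170:245],None,fx=5.2,fy=5.2,interpolation=cv2.INTER_CUBIC)  # 390
b=cv2.resize(im[182:257,380:460],None,fx=5,fy=5,interpolation=cv2.INTER_CUBIC)
h=max(a.shape[0],b.shape[0]); f=lambda m:cv2.copyMakeBorder(m,0,h-m.shape[0],0,0,cv2.BORDER_CONSTANT)
cv2.imwrite('pics/c1.png',np.hstack([f(a),f(b)])); print(a.shape,b.shape)
# blue segmentation
hsv=cv2.cvtColor(im,cv2.COLOR_BGR2HSV)
m=cv2.inRange(hsv,(100,120,60),(125,255,255)); m[:, :175]=0;m[:,240:]=0;m[:170]=0;m[235:]=0
k=cv2.morphologyEx(m,cv2.MORPH_CLOSE,np.ones((9,9)))
M=cv2.moments(k,True); print(M['m10']/M['m00'],M['m01']/M['m00'])
ys,xs=np.nonzero(k); p=np.c_[xs,ys]; print(p.min(0),p.max(0)); w,v=np.linalg.eigh(np.cov(p.T)); print(w,v)
```

```text
(312, 390, 3) (375, 400, 3)
206.81140350877192 202.50292397660817
[191 186] [222 220]
[37.83506787 88.22007884] [[-0.71737109 -0.69669127]
 [-0.69669127  0.71737109]]
```

View pics/c1.png

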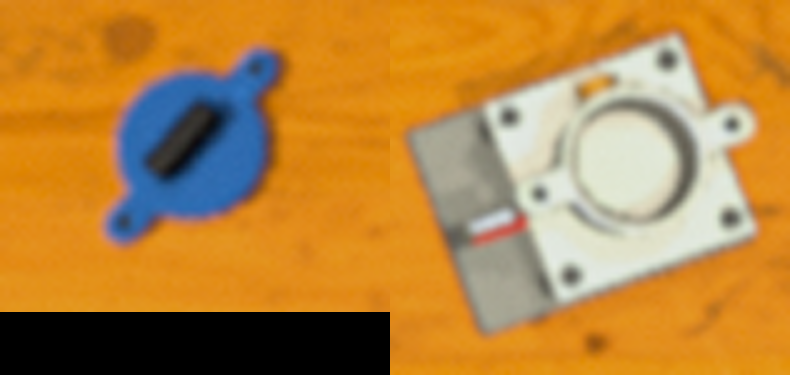

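Run:
```python
from h import *
P=arm.camera_params('top')
f=lambda U,V,s,x,y:((U+.5)/s-.5+x,(V+.5)/s-.5+y)
for n,a,b,z,up in(('cover',(258,66,5.2,170,175),(124,221,5.2,170,175),.016,None),('seat',(342,124,5,380,182),(150,193,5,380,182),.0995,None)):
    A=at_z(P,*f(*a),z);B=at_z(P,*f(*b),z); d=B-A; c=(A+B)/2
    print(n,A.round(4),B.round(4),'ctr',c.round(4),'len',np.linalg.norm(d).round(4),'yaw of +y axis deg',np.degrees(np.arctan2(d[1],d[0])).round(1), 'r',np.hypot(*c[:2]).round(3))
# post / port directions
print('port',at_z(P,*f(597-390,86,5,380,182),.08).round(4),'post',at_z(P,*f(492-390,222,5,380,182),.075).round(4))
print('flange ctr',at_z(P,*f(194,145,5.2,170,175),.016).round(4),'bore rim ctr',at_z(P,*f(626-390,161,5,380,182),.1).round(4))
print('grip top ctr', at_z(P,*f(188,138,5.2,170,175),.044).round(4))
from scipy.spatial.transform import Rotation as R
print(R.from_rotvec(arm.get_state()['eef_rot']).as_matrix().round(3))
```

```text
cover [0.6212 0.2258 0.016 ] [0.5395 0.2962 0.016 ] ctr [0.5803 0.261  0.016 ] len 0.1079 yaw of +y axis deg 139.3 r 0.636
seat [ 0.5432 -0.3834  0.0995] [ 0.5097 -0.2835  0.0995] ctr [ 0.5264 -0.3335  0.0995] len 0.1054 yaw of +y axis deg 108.5 r 0.623
port [ 0.5673 -0.3193  0.08  ] post [ 0.4974 -0.2621  0.075 ]
flange ctr [0.5793 0.2596 0.016 ] bore rim ctr [ 0.5252 -0.3281  0.1   ]
grip top ctr [0.579  0.2556 0.044 ]
[[-0.927  0.374 -0.001]
 [ 0.374  0.927 -0.002]
 [-0.    -0.002 -1.   ]]
```

```bash
python3 -m creep '[{"x":0.029,"y":-0.0266,"wz":-0.041},{"x":0.029,"y":-0.0266,"wz":-0.041},{"x":0.029,"y":-0.0266,"wz":-0.041},{"x":0.029,"y":-0.0266,"wz":-0.041},{"x":0.029,"y":-0.0266,"wz":-0.041},{"x":0.029,"y":-0.0266,"wz":-0.041},{"x":0.029,"y":-0.0266,"wz":-0.041},{"x":0.029,"y":-0.0266,"wz":-0.041}]'
```

```text
invalid input
```

```bash
python3 -m creep '[{"jaw":0,"x":0.029,"y":-0.0266,"z":0,"wx":0,"wy":0,"wz":-0.041},{"jaw":0,"x":0.029,"y":-0.0266,"z":0,"wx":0,"wy":0,"wz":-0.041},{"jaw":0,"x":0.029,"y":-0.0266,"z":0,"wx":0,"wy":0,"wz":-0.041},{"jaw":0,"x":0.029,"y":-0.0266,"z":0,"wx":0,"wy":0,"wz":-0.041},{"jaw":0,"x":0.029,"y":-0.0266,"z":0,"wx":0,"wy":0,"wz":-0.041},{"jaw":0,"x":0.029,"y":-0.0266,"z":0,"wx":0,"wy":0,"wz":-0.041},{"jaw":0,"x":0.029,"y":-0.0266,"z":0,"wx":0,"wy":0,"wz":-0.041},{"jaw":0,"x":0.029,"y":-0.0266,"z":0,"wx":0,"wy":0,"wz":-0.041}]'
```

```text
time: 0.77
ee_pos: [0.4669, 0.3651, 0.231]
eef_rot: [-1.097, -2.943, 0.001]
wrist_force: [0.8, 1.0, -0.5]
width: 1.0
```

```bash
python3 -m creep '[{"jaw":0,"x":0.0226,"y":-0.0212,"z":-0.01,"wx":0,"wy":0,"wz":0},{"jaw":0,"x":0.0226,"y":-0.0212,"z":-0.01,"wx":0,"wy":0,"wz":0},{"jaw":0,"x":0.0226,"y":-0.0212,"z":-0.01,"wx":0,"wy":0,"wz":0},{"jaw":0,"x":0.0226,"y":-0.0212,"z":-0.01,"wx":0,"wy":0,"wz":0},{"jaw":0,"x":0.0226,"y":-0.0212,"z":-0.01,"wx":0,"wy":0,"wz":0},{"jaw":0,"x":0,"y":0,"z":-0.01,"wx":0,"wy":0,"wz":0},{"jaw":0,"x":0,"y":0,"z":0,"wx":0,"wy":0,"wz":0},{"jaw":0,"x":0,"y":0,"z":0,"wx":0,"wy":0,"wz":0}]'
python3 - <<'E'
from h import *
snap('wrist','w1.png')
E
```

```text
time: 1.43
ee_pos: [0.5781, 0.2609, 0.1703]
eef_rot: [-1.094, -2.943, 0.002]
wrist_force: [0.7, 0.7, 0.0]
width: 1.001
```

View pics/w1.png

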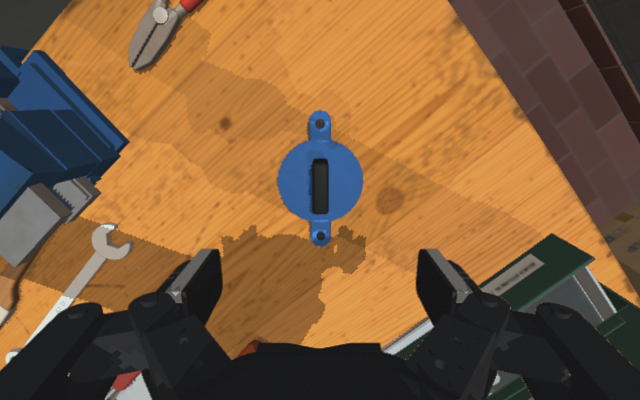

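The wrist view shows the cover's ear holes at (321,124) and (321,237) and the grip bar's top centred near (320,186). The bar is nearly parallel to the image columns.

Run:
```python
from h import *
P=arm.camera_params('wrist')
A=at_z(P,321,124,.016);B=at_z(P,320.5,237,.016); d=A-B
print('ctr',((A+B)/2).round(4),np.linalg.norm(d).round(4),np.degrees(np.arctan2(d[1],d[0])).round(2))
im=cv2.imread('pics/raw_w1.png'); hsv=cv2.cvtColor(im,cv2.COLOR_BGR2HSV)
m=cv2.inRange(hsv,(100,120,40),(125,255,255)); m[:,:260]=0;m[:,380:]=0;m[:100]=0;m[255:]=0
k=cv2.morphologyEx(m,cv2.MORPH_CLOSE,np.ones((3,3)))
inner=cv2.bitwise_not(m); n,l,st,ce=cv2.connectedComponentsWithStats(inner)
for i in range(1,n):
    if 8<st[i][4]<5000: print('hole',st[i].tolist(),ce[i].round(2))
ys,xs=np.nonzero(k); print(xs.min(),xs.max(),ys.min(),ys.max())
q=k.copy(); q[:145]=0;q[215:]=0; ys,xs=np.nonzero(q);print('disc',at_z(P,(xs.min()+xs.max())/2,180,.016).round(4))
# predicted bar-top corners for cover centre
c=((A+B)/2)[:2]; a=np.arctan2(d[1],d[0]); y=np.array([np.cos(a),np.sin(a)]); x=np.array([y[1],-y[0]])
for sx,sy in((1,1),(1,-1),(-1,1),(-1,-1)): print(proj(P,[*(c+sx*.007*x+sy*.023*y),.044]).round(1))
from scipy.spatial.transform import Rotation as R
s=arm.get_state(); M=R.from_rotvec(s['eef_rot']).as_matrix(); print(s['ee_pos'],'tooly deg',np.degrees(np.arctan2(M[1,1],M[0,1])),M[:,2].round(4))
```

```text
ctr [0.5797 0.2623 0.016 ] 0.1076 139.16
hole [315, 119, 10, 10, 75] [319.63 123.25]
hole [312, 159, 16, 55, 833] [319.77 185.91]
hole [317, 232, 8, 8, 50] [320.4 235.6]
278 362 111 245
disc [0.577  0.2637 0.016 ]
[329.5 163.6]
[328.9 216.2]
[312.6 163.5]
[312.7 216.2]
[0.5781193  0.26196971 0.17116033] tooly deg 49.3062494267846 [-1.2e-03  4.0e-04 -1.0e+00]
```

```bash
python3 -m creep '[{"jaw":0,"x":0,"y":0,"z":-0.03,"wx":0,"wy":0,"wz":0},{"jaw":0,"x":0,"y":0,"z":-0.03,"wx":0,"wy":0,"wz":0},{"jaw":0,"x":0,"y":0,"z":-0.03,"wx":0,"wy":0,"wz":0},{"jaw":0,"x":0,"y":0,"z":-0.03,"wx":0,"wy":0,"wz":0},{"jaw":0,"x":0,"y":0,"z":-0.02,"wx":0,"wy":0,"wz":0},{"jaw":0,"x":0,"y":0,"z":-0.01,"wx":0,"wy":0,"wz":0},{"jaw":255,"x":0,"y":0,"z":0,"wx":0,"wy":0,"wz":0},{"jaw":255,"x":0,"y":0,"z":0,"wx":0,"wy":0,"wz":0}]'
python3 -m creep '[{"jaw":255,"x":0,"y":0,"z":0,"wx":0,"wy":0,"wz":0},{"jaw":255,"x":0,"y":0,"z":0,"wx":0,"wy":0,"wz":0},{"jaw":255,"x":0,"y":0,"z":0,"wx":0,"wy":0,"wz":0},{"jaw":255,"x":0,"y":0,"z":0,"wx":0,"wy":0,"wz":0},{"jaw":255,"x":0,"y":0,"z":0,"wx":0,"wy":0,"wz":0},{"jaw":255,"x":0,"y":0,"z":0,"wx":0,"wy":0,"wz":0},{"jaw":255,"x":0,"y":0,"z":0,"wx":0,"wy":0,"wz":0},{"jaw":255,"x":0,"y":0,"z":0,"wx":0,"wy":0,"wz":0}]'
```

```text
time: 2.15
ee_pos: [0.5791, 0.2619, 0.0224]
eef_rot: [1.092, 2.945, 0.001]
wrist_force: [0.1, -0.5, 0.5]
width: 0.744
time: 2.82
ee_pos: [0.5798, 0.2611, 0.0227]
eef_rot: [1.094, 2.943, 0.003]
wrist_force: [-0.5, -0.0, 5.7]
width: 0.149
```

```bash
python3 -m creep '[{"jaw":255,"x":0,"y":0,"z":0.005,"wx":0,"wy":0,"wz":0},{"jaw":255,"x":0,"y":0,"z":0.015,"wx":0,"wy":0,"wz":0},{"jaw":255,"x":0,"y":0,"z":0.025,"wx":0,"wy":0,"wz":0},{"jaw":255,"x":0,"y":0,"z":0.03,"wx":0,"wy":0,"wz":0},{"jaw":255,"x":0,"y":0,"z":0.03,"wx":0,"wy":0,"wz":0},{"jaw":255,"x":0,"y":0,"z":0.03,"wx":0,"wy":0,"wz":0},{"jaw":255,"x":0,"y":0,"z":0.025,"wx":0,"wy":0,"wz":0},{"jaw":255,"x":0,"y":0,"z":0.02,"wx":0,"wy":0,"wz":0}]'
python3 - <<'E'
from h import *
snap('wrist','w2.png')
print(arm.get_state()['wrist_force'],arm.get_state()['ft_torque'])
E
```

```text
time: 3.48
ee_pos: [0.5791, 0.2606, 0.2038]
eef_rot: [1.095, 2.944, 0.002]
wrist_force: [0.2, 0.1, -2.8]
width: 0.149
[ 0.76157813 -0.46357819  1.59965269] [ 0.07780089 -0.13125656 -0.03170929]
```

View pics/w2.png

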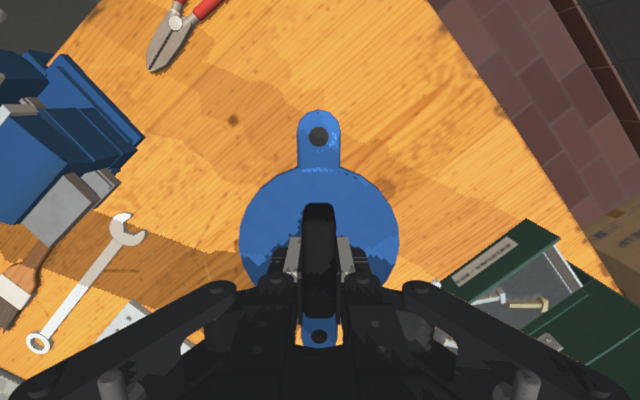

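The cover is held, with its ear holes at (319,136) and (319,337) and the bar between the pads.

```bash
python3 - <<'E'
from h import *
from scipy.spatial.transform import Rotation as R
P=arm.camera_params('wrist'); s=arm.get_state(); t=s['ee_pos']; M=R.from_rotvec(s['eef_rot']).as_matrix()
im=cv2.imread('pics/raw_w2.png'); hsv=cv2.cvtColor(im,cv2.COLOR_BGR2HSV)
m=cv2.inRange(hsv,(100,100,40),(125,255,255)); print('hole px', [ (x:=cv2.moments(255-m[y0:y1,305:333],True))['m10']/x['m00']+305 for y0,y1 in((124,148),(328,345))],[ (x:=cv2.moments(255-m[y0:y1,305:333],True))['m01']/x['m00']+y0 for y0,y1 in((124,148),(328,345))])
for dz in(-.002,-.005,-.008):
    A=at_z(P,319,136,t[2]+dz);B=at_z(P,319,337,t[2]+dz);d=A-B
    print(dz,np.linalg.norm(d).round(4),'ctr in tool',(M.T@((A+B)/2-t)).round(4),np.degrees(np.arctan2(d[1],d[0])).round(2))
print(t,np.degrees(np.arctan2(M[1,1],M[0,1])))
E
python3 -m creep '[{"jaw":255,"x":-0.002,"y":-0.015,"z":0.003,"wx":0,"wy":0,"wz":-0.02},{"jaw":255,"x":-0.003,"y":-0.03,"z":0,"wx":0,"wy":0,"wz":-0.03},{"jaw":255,"x":-0.004,"y":-0.038,"z":0,"wx":0,"wy":0,"wz":-0.036},{"jaw":255,"x":-0.004,"y":-0.038,"z":0,"wx":0,"wy":0,"wz":-0.036},{"jaw":255,"x":-0.004,"y":-0.038,"z":0,"wx":0,"wy":0,"wz":-0.036},{"jaw":255,"x":-0.004,"y":-0.038,"z":0,"wx":0,"wy":0,"wz":-0.036},{"jaw":255,"x":-0.004,"y":-0.038,"z":0,"wx":0,"wy":0,"wz":-0.036},{"jaw":255,"x":-0.004,"y":-0.038,"z":0,"wx":0,"wy":0,"wz":-0.036}]'
```

```text
hole px [318.2040816326531, 318.8333333333333] [136.16666666666666, 336.1604938271605]
-0.002 0.1037 ctr in tool [ 0.0032 -0.0005  0.002 ] 139.23
-0.005 0.1058 ctr in tool [ 0.0018 -0.0005  0.005 ] 139.23
-0.008 0.108 ctr in tool [ 0.0005 -0.0005  0.008 ] 139.23
[0.58060201 0.26128355 0.20785179] 49.20960985866454
time: 4.2
ee_pos: [0.5483, -0.0146, 0.2031]
eef_rot: [-1.478, -2.77, 0.002]
wrist_force: [1.5, -0.2, -3.4]
width: 0.151
```

```bash
python3 -m creep '[{"jaw":255,"x":0.002,"y":-0.038,"z":0,"wx":0,"wy":0,"wz":-0.034},{"jaw":255,"x":0.002,"y":-0.038,"z":0,"wx":0,"wy":0,"wz":-0.034},{"jaw":255,"x":0.002,"y":-0.038,"z":0,"wx":0,"wy":0,"wz":-0.034},{"jaw":255,"x":0.002,"y":-0.038,"z":0,"wx":0,"wy":0,"wz":-0.034},{"jaw":255,"x":0.002,"y":-0.038,"z":0,"wx":0,"wy":0,"wz":-0.034},{"jaw":255,"x":0.002,"y":-0.038,"z":0,"wx":0,"wy":0,"wz":-0.034},{"jaw":255,"x":0.002,"y":-0.038,"z":0,"wx":0,"wy":0,"wz":-0.034},{"jaw":255,"x":0.002,"y":-0.038,"z":0,"wx":0,"wy":0,"wz":-0.034}]'
python3 -m creep '[{"jaw":255,"x":0.002,"y":-0.037,"z":0,"wx":0,"wy":0,"wz":0},{"jaw":255,"x":0.002,"y":-0.037,"z":0,"wx":0,"wy":0,"wz":0},{"jaw":255,"x":0.002,"y":-0.037,"z":0,"wx":0,"wy":0,"wz":0},{"jaw":255,"x":0,"y":-0.025,"z":0,"wx":0,"wy":0,"wz":0},{"jaw":255,"x":0,"y":-0.01,"z":0,"wx":0,"wy":0,"wz":0},{"jaw":255,"x":0,"y":0,"z":0,"wx":0,"wy":0,"wz":0},{"jaw":255,"x":0,"y":0,"z":0,"wx":0,"wy":0,"wz":0},{"jaw":255,"x":0,"y":0,"z":0,"wx":0,"wy":0,"wz":0}]'
python3 - <<'E'
from h import *
P=snap('wrist','w3.png')
np.save('Pw3.npy',P,allow_pickle=True)
a=cv2.imread('pics/w3.png'); b=cv2.imread('pics/raw_scene0.png')[255:345,315:425]
cv2.imwrite('pics/w3.png',a); cv2.imwrite('pics/s0c.png',cv2.resize(b,None,fx=6,fy=6,interpolation=cv2.INTER_CUBIC))
E
```

```text
time: 4.87
ee_pos: [0.5646, -0.318, 0.2028]
eef_rot: [-1.839, -2.544, 0.001]
wrist_force: [1.6, 1.0, -2.7]
width: 0.148
time: 5.53
ee_pos: [0.5722, -0.4609, 0.2034]
eef_rot: [-1.836, -2.547, -0.002]
wrist_force: [0.2, 0.5, -2.6]
width: 0.149
```

View pics/w3.png

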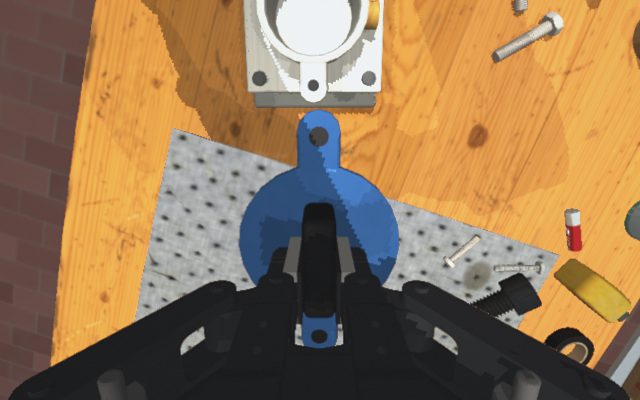

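The near housing ear hole is at (314,86), but the far one is cut off. I'm backing up and raising to see all of it.

```bash
python3 -m creep '[{"jaw":255,"x":0.002,"y":-0.006,"z":0.015,"wx":0,"wy":0,"wz":0},{"jaw":255,"x":0.002,"y":-0.006,"z":0.02,"wx":0,"wy":0,"wz":0},{"jaw":255,"x":0.002,"y":-0.006,"z":0.02,"wx":0,"wy":0,"wz":0},{"jaw":255,"x":0.002,"y":-0.006,"z":0.02,"wx":0,"wy":0,"wz":0},{"jaw":255,"x":0.002,"y":-0.006,"z":0.015,"wx":0,"wy":0,"wz":0},{"jaw":255,"x":0,"y":0,"z":0.01,"wx":0,"wy":0,"wz":0},{"jaw":255,"x":0,"y":0,"z":0,"wx":0,"wy":0,"wz":0},{"jaw":255,"x":0,"y":0,"z":0,"wx":0,"wy":0,"wz":0}]'
python3 - <<'E'
from h import *
P=snap('wrist','w4.png',(190,0,450,160),3)
s=arm.get_state(); np.save('w4.npy',dict(P=P,s=s),allow_pickle=True)
E
```

```text
time: 6.25
ee_pos: [0.5828, -0.4913, 0.3048]
eef_rot: [1.835, 2.548, 0.001]
wrist_force: [-0.1, -0.1, -3.6]
width: 0.147
```

View pics/w4.png

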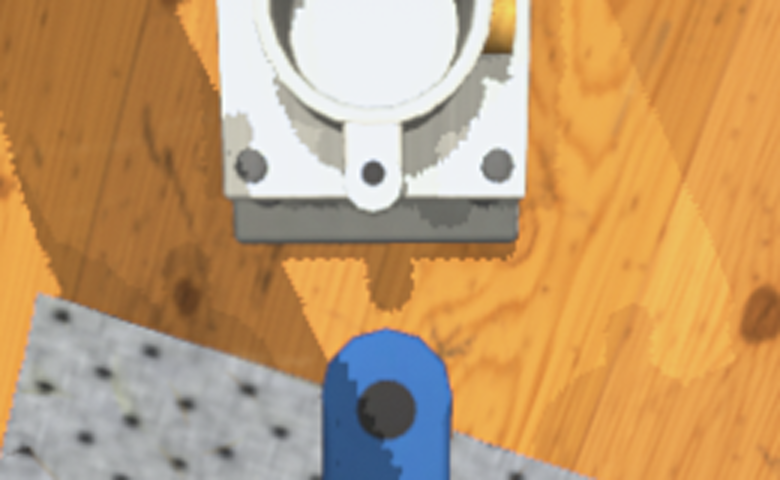

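Near ear hole is at (314.0,57.4) full-frame. The platform's near edge is horizontal in the image, so the yaw matches. The rim's lower edges are at crop rows of about 105 (bore) and 124 (outer).

Run:
```python
from h import *
from scipy.spatial.transform import Rotation as R
D=np.load('w4.npy',allow_pickle=True).item(); P=D['P'];s=D['s']
f=lambda U,V:((U+.5)/3-.5+190,(V+.5)/3-.5)
M=R.from_rotvec(s['eef_rot']).as_matrix(); print('tool',s['ee_pos'],np.degrees(np.arctan2(M[1,1],M[0,1])),M[:,2].round(4))
L=at_z(P,*f(224,196),.06);Rr=at_z(P,*f(526,197),.06); d=Rr-L; print('plat',np.linalg.norm(d),'yaw x',np.degrees(np.arctan2(d[1],d[0])))
l=at_z(P,*f(238,241),.0);r=at_z(P,*f(517,241),.0); e=r-l; print('base',np.linalg.norm(e),np.degrees(np.arctan2(e[1],e[0])))
x=d/np.linalg.norm(d); y=np.array([-x[1],x[0],0])
print('from plat',(L+Rr)/2+.056*y)
h=at_z(P,*f(373,173),.0995); print('from hole',h+.053*y)
print('from bore low',at_z(P,*f(376,105),.1)+.033*y,'outer low',at_z(P,*f(376,124),.1)+.039*y)
# previous wrist picture
P3=np.load('Pw3.npy',allow_pickle=True).item()
print('w3 hole',at_z(P3,314,86,.0995)+.053*y)
print('w3 plat',(at_z(P3,247,92,.06)+at_z(P3,382,92,.06))/2+.056*y)
# scene/top checks: predict ear holes
Ps=arm.camera_params('scene');Pt=arm.camera_params('top')
c=(h+.053*y)
for sg in(1,-1):
    X=c+sg*.053*y; print('top',proj(Pt,X).round(1),'scene',proj(Ps,X).round(1), 'scene crop',((proj(Ps,X)-[315,255])*6).round())
```

```text
tool [ 0.58256951 -0.49111738  0.30381412] 18.46919402103605 [ 1.e-04  8.e-04 -1.e+00]
plat 0.11174194267878047 yaw x 18.29775500437826
base 0.12038403526103868 18.480371444351835
from plat [ 0.52552777 -0.33305889  0.06      ]
from hole [ 0.52538619 -0.33352294  0.0995    ]
from bore low [ 0.52605854 -0.33244284  0.1       ] outer low [ 0.52599462 -0.33223325  0.1       ]
w3 hole [ 0.52622391 -0.33402181  0.0995    ]
w3 plat [ 0.52586548 -0.33328252  0.06      ]
top [409.5 220.6] scene [351.9 273.3] scene crop [222. 110.]
top [448.2 206.8] scene [396.6 303.6] scene crop [490. 292.]
```

View pics/s0c.png

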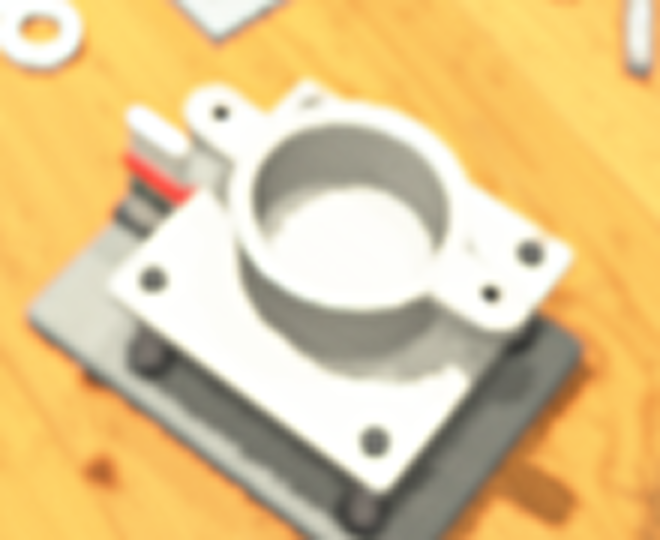

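The triangulation agrees. The ear holes predicted in the scene crop, (222,110) and (490,292), match the picture. Seat is about (0.5257,-0.3332), yaw 18.4°, so the TCP target is about (0.5266,-0.3345).

```bash
python3 -m creep '[{"jaw":255,"x":-0.004,"y":0.011,"z":-0.01,"wx":0,"wy":0,"wz":0},{"jaw":255,"x":-0.008,"y":0.022,"z":-0.015,"wx":0,"wy":0,"wz":0},{"jaw":255,"x":-0.008,"y":0.022,"z":-0.015,"wx":0,"wy":0,"wz":0},{"jaw":255,"x":-0.008,"y":0.022,"z":-0.015,"wx":0,"wy":0,"wz":0},{"jaw":255,"x":-0.008,"y":0.022,"z":-0.015,"wx":0,"wy":0,"wz":0},{"jaw":255,"x":-0.008,"y":0.022,"z":-0.015,"wx":0,"wy":0,"wz":0},{"jaw":255,"x":-0.008,"y":0.022,"z":-0.015,"wx":0,"wy":0,"wz":0},{"jaw":255,"x":-0.004,"y":0.0137,"z":-0.01,"wx":0,"wy":0,"wz":0}]'
python3 -m creep '[{"jaw":255,"x":0,"y":0,"z":-0.015,"wx":0,"wy":0,"wz":0},{"jaw":255,"x":0,"y":0,"z":-0.015,"wx":0,"wy":0,"wz":0},{"jaw":255,"x":0,"y":0,"z":-0.015,"wx":0,"wy":0,"wz":0},{"jaw":255,"x":0,"y":0,"z":-0.01,"wx":0,"wy":0,"wz":0},{"jaw":255,"x":0,"y":0,"z":0,"wx":0,"wy":0,"wz":0},{"jaw":255,"x":0,"y":0,"z":0,"wx":0,"wy":0,"wz":0},{"jaw":255,"x":0,"y":0,"z":0,"wx":0,"wy":0,"wz":0},{"jaw":255,"x":0,"y":0,"z":0,"wx":0,"wy":0,"wz":0}]'
cat > st.py <<'E'
from h import *
from scipy.spatial.transform import Rotation as R
# camera calls advance time: average several readings
p=[];w=[]
for i in range(4):
    arm.read_camera('wrist'); s=arm.get_state(); p.append(s['ee_pos']);w.append(s['wrist_force'])
M=R.from_rotvec(s['eef_rot']).as_matrix()
print(s['time'],np.mean(p,0).round(4),np.std(p,0).round(4),'F',np.mean(w,0).round(2),'tau',s['ft_torque'].round(2),'yaw',np.degrees(np.arctan2(M[1,1],M[0,1])).round(2))
E
python3 st.py
```

```text
time: 6.97
ee_pos: [0.5247, -0.3311, 0.1915]
eef_rot: [-1.831, -2.547, -0.002]
wrist_force: [0.6, 0.4, -2.6]
width: 0.149
time: 7.63
ee_pos: [0.5264, -0.336, 0.1403]
eef_rot: [1.837, 2.547, 0.0]
wrist_force: [0.3, 0.4, -2.1]
width: 0.145
7.8333 [ 0.5263 -0.3359  0.1401] [0.0001 0.0001 0.0002] F [-0.36  0.09 -2.85] tau [ 0.03 -0.03  0.01] yaw 18.39
```

```bash
python3 -m creep '[{"jaw":255,"x":0.0003,"y":0.0014,"z":0,"wx":0,"wy":0,"wz":0},{"jaw":255,"x":0,"y":0,"z":-0.005,"wx":0,"wy":0,"wz":0},{"jaw":255,"x":0,"y":0,"z":-0.005,"wx":0,"wy":0,"wz":0},{"jaw":255,"x":0,"y":0,"z":-0.004,"wx":0,"wy":0,"wz":0},{"jaw":255,"x":0,"y":0,"z":-0.003,"wx":0,"wy":0,"wz":0},{"jaw":255,"x":0,"y":0,"z":-0.003,"wx":0,"wy":0,"wz":0},{"jaw":255,"x":0,"y":0,"z":0,"wx":0,"wy":0,"wz":0},{"jaw":255,"x":0,"y":0,"z":0,"wx":0,"wy":0,"wz":0}]'
python3 st.py
python3 - <<'E'
from h import *
snap('scene','s1.png',(290,215,450,345),5); snap('wrist','w5.png')
E
```

```text
time: 8.5
ee_pos: [0.5262, -0.3341, 0.119]
eef_rot: [-1.838, -2.547, 0.0]
wrist_force: [0.5, -0.5, -2.9]
width: 0.145
8.7 [ 0.5264 -0.3343  0.1195] [0.     0.     0.0001] F [-0.1   0.19 -2.94] tau [ 0.02 -0.05  0.  ] yaw 18.39
```

View pics/s1.png

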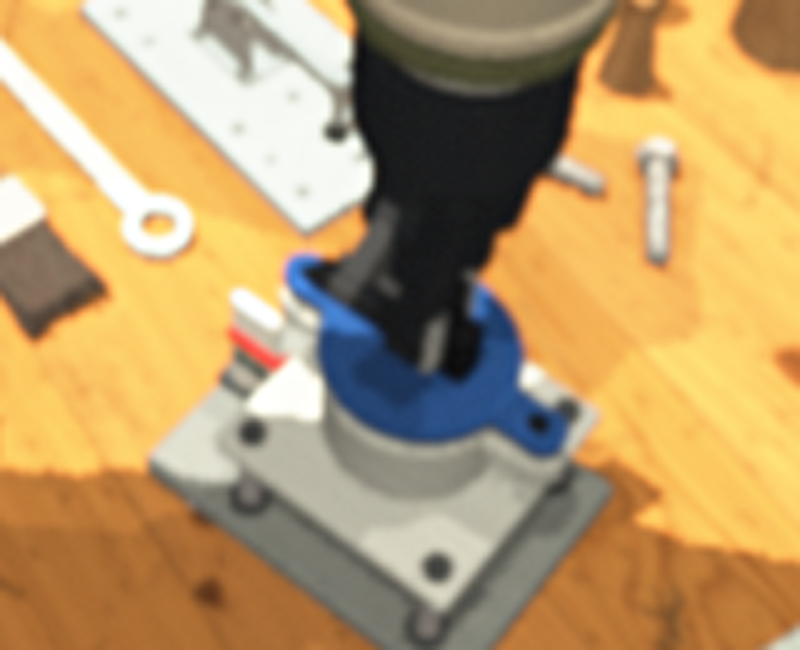

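The scene view shows the cover just above the rim with its ear at (540,425) over the housing ear. There is no contact force yet, only the weight. Lowering on.

```bash
python3 -m creep '[{"jaw":255,"x":0,"y":0,"z":-0.002,"wx":0,"wy":0,"wz":0},{"jaw":255,"x":0,"y":0,"z":-0.002,"wx":0,"wy":0,"wz":0},{"jaw":255,"x":0,"y":0,"z":-0.001,"wx":0,"wy":0,"wz":0},{"jaw":255,"x":0,"y":0,"z":-0.001,"wx":0,"wy":0,"wz":0},{"jaw":255,"x":0,"y":0,"z":-0.001,"wx":0,"wy":0,"wz":0},{"jaw":255,"x":0,"y":0,"z":-0.001,"wx":0,"wy":0,"wz":0},{"jaw":255,"x":0,"y":0,"z":0,"wx":0,"wy":0,"wz":0},{"jaw":255,"x":0,"y":0,"z":0,"wx":0,"wy":0,"wz":0}]'
python3 st.py
```

```text
time: 9.47
ee_pos: [0.5264, -0.3342, 0.1117]
eef_rot: [1.838, 2.548, 0.0]
wrist_force: [-2.2, 2.0, 3.6]
width: 0.147
9.6667 [ 0.5264 -0.3342  0.1116] [0.     0.     0.0001] F [-2.29  1.85  4.65] tau [ 0.44  0.55 -0.05] yaw 18.4
```

Contact: about 7.6 N total load on the housing, with some sideways force. I'll ease off, release briefly so the cover seats freely, and look.

```bash
python3 -m creep '[{"jaw":255,"x":0,"y":0,"z":0.001,"wx":0,"wy":0,"wz":0},{"jaw":255,"x":0,"y":0,"z":0.001,"wx":0,"wy":0,"wz":0},{"jaw":255,"x":0,"y":0,"z":0,"wx":0,"wy":0,"wz":0},{"jaw":180,"x":0,"y":0,"z":0,"wx":0,"wy":0,"wz":0},{"jaw":180,"x":0,"y":0,"z":0,"wx":0,"wy":0,"wz":0},{"jaw":180,"x":0,"y":0,"z":0,"wx":0,"wy":0,"wz":0},{"jaw":180,"x":0,"y":0,"z":0,"wx":0,"wy":0,"wz":0},{"jaw":180,"x":0,"y":0,"z":0,"wx":0,"wy":0,"wz":0}]'
python3 st.py
python3 - <<'E'
from h import *
Ps=snap('scene','s2.png',(315,240,425,345),4); Pw=snap('wrist','w6.png')
a=cv2.imread('pics/s2.png'); b=cv2.imread('pics/raw_w6.png')[90:370,220:420]; b=cv2.resize(b,None,fx=1.5,fy=1.5,interpolation=cv2.INTER_CUBIC)
h=420; b=b[:h]; print(a.shape,b.shape)
cv2.imwrite('pics/c2.png',np.hstack([a[:h],b]))
s=arm.get_state(); np.save('w6.npy',dict(P=Pw,s=s),allow_pickle=True)
E
```

```text
time: 10.33
ee_pos: [0.5263, -0.3342, 0.1132]
eef_rot: [-1.838, -2.548, 0.0]
wrist_force: [-0.2, 0.8, -0.8]
width: 0.291
10.5333 [ 0.5263 -0.3342  0.1133] [0. 0. 0.] F [ 0.29  0.04 -0.2 ] tau [-0.01 -0.   -0.02] yaw 18.39
(420, 440, 3) (420, 300, 3)
```

View pics/c2.png

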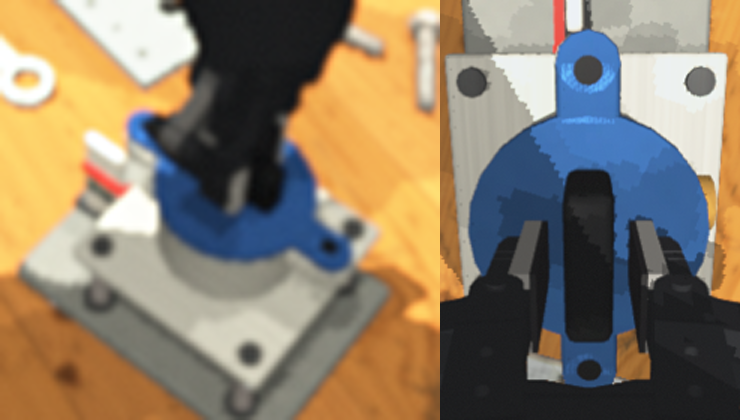

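The cover rests on the rim, ears over the housing ears. Wrist ear holes are at (318.7,136.7) and (319.3,336.7), and scene holes at crop (329,246). Checking numerically.

Run:
```python
from h import *
D=np.load('w6.npy',allow_pickle=True).item(); P=D['P']
A=at_z(P,318.4,136.4,.106);B=at_z(P,319,336.4,.106);d=A-B
print('cover ctr',((A+B)/2).round(4),'sp',np.linalg.norm(d).round(4),'yaw',np.degrees(np.arctan2(d[1],d[0])).round(2),'seat .5257 -.3332, 108.4')
# platform corners visible (near post side) + screws at z .06
f=lambda U,V:((U-440+.5)/1.5-.5+220,(V+.5)/1.5-.5+90)
L=at_z(P,*f(446,57),.06);R=at_z(P,*f(727,54),.06);e=R-L;print('plat',np.linalg.norm(e),np.degrees(np.arctan2(e[1],e[0])));x=e/np.linalg.norm(e);y=np.array([-x[1],x[0],0]);print('seat from plat',(L+R)/2-.056*y)
Ps=arm.camera_params('scene')
for sg in(1,-1):
  X=np.array([.5257,-.3332,.106])+sg*.053*np.array([-.316,.949,0]); print('scene crop of hole if centred, level',((proj(Ps,X)+.5-[315,240])*4-.5).round(1))
```

```text
cover ctr [ 0.5257 -0.3336  0.106 ] sp 0.1067 yaw 108.56 seat .5257 -.3332, 108.4
plat 0.11014434134957071 18.994276673861673
seat from plat [ 0.52588555 -0.33439172  0.06      ]
scene crop of hole if centred, level [149.8 126.3]
scene crop of hole if centred, level [329.9 247.3]
```

Cover centre is within 0.5 mm and 0.2° of the seat. Regripping, then pressing slowly.

```bash
python3 -m creep '[{"jaw":180,"x":0,"y":0,"z":-0.001,"wx":0,"wy":0,"wz":0},{"jaw":255,"x":0,"y":0,"z":0,"wx":0,"wy":0,"wz":0},{"jaw":255,"x":0,"y":0,"z":0,"wx":0,"wy":0,"wz":0},{"jaw":255,"x":0,"y":0,"z":0,"wx":0,"wy":0,"wz":0},{"jaw":255,"x":0,"y":0,"z":0,"wx":0,"wy":0,"wz":0},{"jaw":255,"x":0,"y":0,"z":0,"wx":0,"wy":0,"wz":0},{"jaw":255,"x":0,"y":0,"z":0,"wx":0,"wy":0,"wz":0},{"jaw":255,"x":0,"y":0,"z":0,"wx":0,"wy":0,"wz":0}]'
python3 st.py
python3 -m creep '[{"jaw":255,"x":0,"y":0,"z":-0.001,"wx":0,"wy":0,"wz":0},{"jaw":255,"x":0,"y":0,"z":-0.001,"wx":0,"wy":0,"wz":0},{"jaw":255,"x":0,"y":0,"z":-0.001,"wx":0,"wy":0,"wz":0},{"jaw":255,"x":0,"y":0,"z":-0.001,"wx":0,"wy":0,"wz":0},{"jaw":255,"x":0,"y":0,"z":-0.001,"wx":0,"wy":0,"wz":0},{"jaw":255,"x":0,"y":0,"z":0,"wx":0,"wy":0,"wz":0},{"jaw":255,"x":0,"y":0,"z":0,"wx":0,"wy":0,"wz":0},{"jaw":255,"x":0,"y":0,"z":0,"wx":0,"wy":0,"wz":0}]'
python3 st.py
```

```text
time: 11.3
ee_pos: [0.5263, -0.3341, 0.1123]
eef_rot: [-1.838, -2.548, -0.0]
wrist_force: [-0.4, 1.1, 0.6]
width: 0.152
11.5 [ 0.5263 -0.3341  0.1123] [0. 0. 0.] F [-0.59  0.64  1.12] tau [0.15 0.13 0.01] yaw 18.39
time: 12.17
ee_pos: [0.5263, -0.3342, 0.1077]
eef_rot: [1.838, 2.548, 0.0]
wrist_force: [-3.0, 2.8, 6.8]
width: 0.147
12.3667 [ 0.5263 -0.3342  0.1077] [0. 0. 0.] F [-3.29  2.41  6.99] tau [0.61 0.69 0.02] yaw 18.39
```

```bash
python3 -m creep '[{"jaw":255,"x":0,"y":0,"z":-0.001,"wx":0,"wy":0,"wz":0},{"jaw":255,"x":0,"y":0,"z":-0.001,"wx":0,"wy":0,"wz":0},{"jaw":255,"x":0,"y":0,"z":-0.001,"wx":0,"wy":0,"wz":0},{"jaw":255,"x":0,"y":0,"z":-0.001,"wx":0,"wy":0,"wz":0},{"jaw":255,"x":0,"y":0,"z":-0.0004,"wx":0,"wy":0,"wz":0},{"jaw":255,"x":0,"y":0,"z":0,"wx":0,"wy":0,"wz":0},{"jaw":255,"x":0,"y":0,"z":0,"wx":0,"wy":0,"wz":0},{"jaw":255,"x":0,"y":0,"z":0,"wx":0,"wy":0,"wz":0}]'
python3 st.py
python3 - <<'E'
from h import *
Ps=snap('scene','s3.png',(315,240,425,345),4); Pw=snap('wrist','w7.png')
a=cv2.imread('pics/s3.png')[:420]; w=cv2.imread('pics/raw_w7.png'); b=cv2.resize(w[90:370,220:420],None,fx=1.5,fy=1.5,interpolation=cv2.INTER_CUBIC)[:420]
s=cv2.imread('pics/raw_scene0.png'); s3=cv2.imread('pics/raw_s3.png')
z=lambda m,x0,y0,x1,y1,k:cv2.resize(m[y0:y1,x0:x1],None,fx=k,fy=k,interpolation=cv2.INTER_CUBIC)
c=np.hstack([z(s,325,265,360,300,5),z(s3,325,265,360,300,5),z(w,285,60,345,95,5)])
c=cv2.copyMakeBorder(c,0,0,0,740-c.shape[1],cv2.BORDER_CONSTANT)
cv2.imwrite('pics/c3.png',np.vstack([np.hstack([a,b]),c]))
st=arm.get_state(); np.save('w7.npy',dict(P=Pw,s=st),allow_pickle=True)
E
```

```text
time: 13.03
ee_pos: [0.5263, -0.3341, 0.1037]
eef_rot: [1.838, 2.548, 0.001]
wrist_force: [-4.8, 3.9, 10.6]
width: 0.151
13.2333 [ 0.5263 -0.3342  0.1037] [0. 0. 0.] F [-3.75  3.37  9.73] tau [0.75 0.93 0.09] yaw 18.4
```

View pics/c3.png

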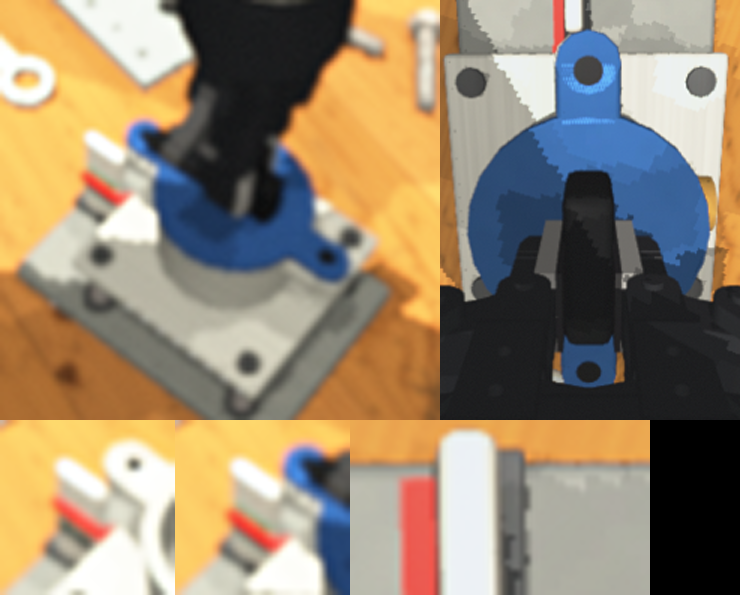

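The red pointer has dropped by about 3 scene px, from panel (82,517) to (82,532), with a sliver of green just above it. The cover is still level, ears aligned. Quantifying by image tracking.

Run:
```python
from h import *
Ps=arm.camera_params('scene'); s0=cv2.imread('pics/raw_s2.png'); s1=cv2.imread('pics/raw_s3.png')
ya=np.array([-.316,.949,0]);xa=np.array([.949,.316,0]);seat=np.array([.5257,-.3332,0])
# platform features: vertical shift by template matching at near (-x side) screws; scene before press vs after
def shift(c,r=7):
    u,v=map(int,np.round(c)); k=8
    up=lambda m:cv2.resize(m,None,fx=k,fy=k,interpolation=cv2.INTER_CUBIC)
    t=up(s0[v-r:v+r+1,u-r:u+r+1]); q=up(s1[v-r-3:v+r+8,u-r-4:u+r+5])
    R=cv2.matchTemplate(q,t,cv2.TM_CCOEFF_NORMED); _,m,_,l=cv2.minMaxLoc(R); return l[0]/k-4,l[1]/k-3,round(m,3)
for n,X in(('screw -x+y',seat-.046*xa+.046*ya+[0,0,.06]),('screw -x-y',seat-.046*xa-.046*ya+[0,0,.06]),('ear -y',seat-.053*ya+[0,0,.106])):
    p=proj(Ps,X); g=proj(Ps,X-[0,0,.01])-p; sh=shift(p,5); print(n,p.round(1),'px/10mm',g.round(2),'shift',sh,'mm',round(sh[1]/g[1]*10,2))
# red pointer rows
for n,im in(('scene0',cv2.imread('pics/raw_scene0.png')),('rest',s0),('pressed',s1)):
    h=cv2.cvtColor(im,cv2.COLOR_BGR2HSV)[265:300,325:352]
    red=((h[...,0]<8)|(h[...,0]>170))&(h[...,1]>130)&(h[...,2]>120); gr=(h[...,0]>40)&(h[...,0]<85)&(h[...,1]>60)
    for c,m in(('red',red),('green',gr)):
        ys,xs=np.nonzero(m); print(n,c,len(xs),(xs.mean()+325,ys.mean()+265) if len(xs) else None)
X=seat+.076*ya-.02*xa+[0,0,.055]; print('pointer px/10mm',(proj(Ps,X-[0,0,.01])-proj(Ps,X)).round(2))
D=np.load('w7.npy',allow_pickle=True).item(); P=D['P']
A=at_z(P,318.4,136.8,.097);B=at_z(P,318.4,337,.097);d=A-B
print('cover ctr',((A+B)/2).round(4),np.linalg.norm(d).round(4),np.degrees(np.arctan2(d[1],d[0])).round(2))
```

```text
screw -x+y [339.7 301.1] px/10mm [-0.1   2.71] shift (-0.125, 2.25, 0.996) mm 8.31
screw -x-y [377.5 328.8] px/10mm [-0.46  2.6 ] shift (-0.375, 2.25, 0.995) mm 8.64
ear -y [397.1 301.5] px/10mm [-0.66  2.91] shift (-0.75, 2.375, 0.985) mm 8.16
scene0 red 29 (np.float64(340.41379310344826), np.float64(284.6551724137931))
scene0 green 0 None
rest red 28 (np.float64(340.42857142857144), np.float64(284.60714285714283))
rest green 0 None
pressed red 31 (np.float64(340.258064516129), np.float64(286.80645161290323))
pressed green 0 None
pointer px/10mm [-0.07  2.73]
cover ctr [ 0.5256 -0.3336  0.097 ] 0.1066 108.39
```

Pointer, platform screws and cover ear all give 8.1–8.6 mm, and force gives about 8.3–9.4 mm. I'll make a small trim toward 9 mm, ease the side force slightly, and check it's steady.

```bash
python3 -m creep '[{"jaw":255,"x":-0.0003,"y":0.0003,"z":-0.0004,"wx":0,"wy":0,"wz":0},{"jaw":255,"x":0,"y":0,"z":0,"wx":0,"wy":0,"wz":0},{"jaw":255,"x":0,"y":0,"z":0,"wx":0,"wy":0,"wz":0},{"jaw":255,"x":0,"y":0,"z":0,"wx":0,"wy":0,"wz":0},{"jaw":255,"x":0,"y":0,"z":0,"wx":0,"wy":0,"wz":0},{"jaw":255,"x":0,"y":0,"z":0,"wx":0,"wy":0,"wz":0},{"jaw":255,"x":0,"y":0,"z":0,"wx":0,"wy":0,"wz":0},{"jaw":255,"x":0,"y":0,"z":0,"wx":0,"wy":0,"wz":0}]'
python3 st.py
python3 -m creep '[{"jaw":255,"x":0,"y":0,"z":0,"wx":0,"wy":0,"wz":0},{"jaw":255,"x":0,"y":0,"z":0,"wx":0,"wy":0,"wz":0},{"jaw":255,"x":0,"y":0,"z":0,"wx":0,"wy":0,"wz":0},{"jaw":255,"x":0,"y":0,"z":0,"wx":0,"wy":0,"wz":0},{"jaw":255,"x":0,"y":0,"z":0,"wx":0,"wy":0,"wz":0},{"jaw":255,"x":0,"y":0,"z":0,"wx":0,"wy":0,"wz":0},{"jaw":255,"x":0,"y":0,"z":0,"wx":0,"wy":0,"wz":0},{"jaw":255,"x":0,"y":0,"z":0,"wx":0,"wy":0,"wz":0}]'
python3 st.py
python3 - <<'E'
from h import *
snap('scene','s4.png',(325,255,425,345),6)
im=cv2.imread('pics/raw_s4.png'); h=cv2.cvtColor(im,cv2.COLOR_BGR2HSV)[265:300,325:352]
red=((h[...,0]<8)|(h[...,0]>170))&(h[...,1]>130)&(h[...,2]>120); ys,xs=np.nonzero(red); print(ys.mean()+265)
E
```

```text
time: 14.0
ee_pos: [0.5263, -0.3341, 0.1036]
eef_rot: [1.837, 2.547, 0.001]
wrist_force: [-2.9, 2.0, 9.4]
width: 0.147
14.2 [ 0.5263 -0.3342  0.1036] [0. 0. 0.] F [-3.12  2.84  9.75] tau [0.58 0.77 0.05] yaw 18.39
time: 14.87
ee_pos: [0.5263, -0.3341, 0.1036]
eef_rot: [1.837, 2.547, 0.001]
wrist_force: [-2.7, 2.3, 10.1]
width: 0.148
15.0667 [ 0.5263 -0.3342  0.1036] [0. 0. 0.] F [-3.41  2.22 10.02] tau [ 0.63  0.74 -0.  ] yaw 18.39
286.80645161290323
```

View pics/s4.png

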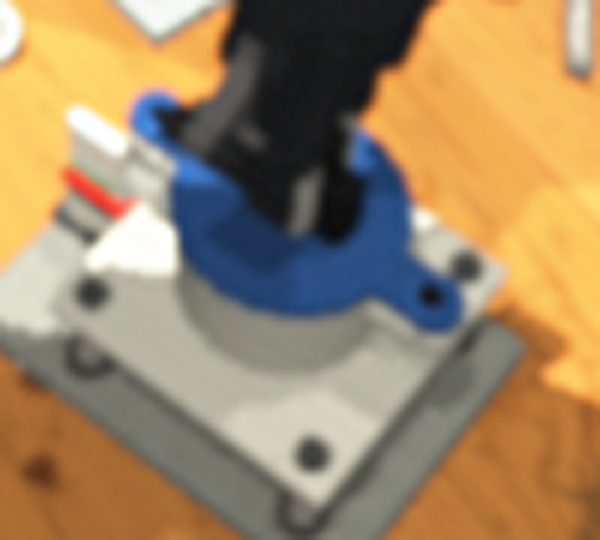

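The pointer at (100,192) stands in the mark, above the black stop mark. The cover is level on the rim with ears aligned, and the readings are steady. Handing in.

```bash
python3 -c "
from rig import arm
print(arm.close_job())"
```

```text
the job is handed in; nothing more can be done
None
```

The blue cover is on the housing and the arm is holding it pressed at about 8.5 mm, inside the 6–12 mm green mark. I gripped it by the bar and lowered it into the bore. I released it once so it could settle on the rim, then re-gripped and pressed down slowly. The job was handed in at about 15 s with the grip and push kept on.

**Last checks**
- **Position:** the cover's centre was within 0.5 mm and 0.2° of the housing, and the ear holes lined up with the housing's ears in both the wrist and scene pictures.
- **Press depth:** image tracking of the pointer, platform screws and cover ear gave 8.1–8.6 mm. Arm travel gave 8.7 mm and the spring force 8.3–9.4 mm.
- **Steadiness:** the pointer did not move and the arm pose stayed within 0.1 mm over the last second. The deepest estimate at any time was about 9.4 mm, well short of the 20 mm stop.

**Not clean**
- **Side force:** about 4–5 N remained on the wrist while pressing, against about 10 N downward. A 0.3 mm sideways correction reduced it only slightly, but nothing slipped.
- **Green mark:** in the scene picture the pointer covers most of the green and colour detection found none, so "in the mark" rests mainly on the depth measurements.
- **Tools and bolts:** I kept the arm clear of them, but took no final picture to confirm they had not moved.

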